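# Load a vial carrier through the sampler's swing flap

### The job

Take the blue vial carrier by its orange handle and slide it nose first into the aluminium loading lane, pushing it through the yellow swing flap until it is home on the black rubber stop. Press it there steadily with about 10 N for half a second, never with more than 20 N, then let go and draw back so that the carrier stays on the stop with the flap fallen shut behind it. Do not ram the lane (keep under 25 N) and leave the other things on the bench where they are.

Things in the scene. Friction and masses are not known exactly. Their poses are not given: they have to be found in the camera images.
- carrier_handle (a point): grip point of the loose vial carrier (0.2 to 0.4 kg, on the bench): centre line of its upright orange handle block, 24 mm along x, 18 along y, 46 tall from the bench; the point is 28 above the bench. x points to the carrier's nose, z up. A low bar (12 wide, 8 high) leads ahead to the blue tub of vials; the tub's rear wall is 140 and its nose 220 ahead of this point
- carrier_nose (a point): centre of the flat front face of the carrier's blue tub (80 mm long, 56 wide, 36 high), 18 above the bench, 220 ahead of the handle point; axes as the handle's. The carrier slides with 1 to 3 N of friction
- lane: fixed aluminium lane with a white frame, 82 mm wide, 16 deep, 80 high, with 70 free under its cross bar. Origin on the bench, on the centre line under the flap hinge; x = direction of pushing, along the rails, z up. Rails 22 high, 62 apart inside (3 clear beside the tub), from 35 before the origin to 200 beyond. The carrier slides on the bench itself
- lane_mouth (a point): middle of the lane's open mouth, on the bench, 60 mm before the flap hinge on the centre line; axes as the lane's. Flared guides 22 high narrow from about 75 wide here to the rails
- flap (a joint): striped yellow flap, 57 mm wide, 48 tall; 0 = hanging shut, positive (rad, to 1.5) = swung inwards along the lane's x, the only way it opens. It weighs 90 g and falls shut by itself. It rides over the tub and drops behind it once the tub's rear wall is about 42 past the hinge, as it is on the stop; the handle then stands 64 to 94 before the hinge, outside the frame
- flap_hinge (a point): middle of the flap's hinge line in the white frame, 62 mm above the bench. The shut flap's lower edge is 14 above the bench, so the carrier's bar lies free under it
- lane_end (a point): middle of the lane's closed end, on the bench on the centre line, 200 mm beyond the flap hinge; axes as the lane's. The stop is set anew each time and is NOT measured: its black rubber pad (40 wide, 24 tall, centre 16 above the bench, 9 thick, called pad_c0 in the rules) faces the mouth 126 to 156 beyond the hinge. Find it by feel: it gives 1 mm for 12 N (4 at most), is damped, hardly rebounds
- vial_a: bystander: large clear vial with a silver cap, 23 mm across, 77 tall, standing beside the lane; origin at the centre of its underside
- vial_b: bystander: another such vial, on the lane's other side; origin at the centre of its underside
- caps_tray: bystander: white open tray, 90 x 120 x 30; origin at the centre of its underside
- solvent: bystander: amber bottle, 72 across, 150 tall; origin at the centre of its underside
- beaker: bystander: glass beaker, 68 across, 85 tall; origin at the centre of its underside
- marker: bystander: green marker pen lying down, 12 thick, about 140 long
- septa_jar: bystander: white jar with a blue lid, 56 across, 60 tall; origin at the centre of its underside

How it is judged (in metres and radians):
On the way, in this order (a step that is already met when the one before it is completed fails the run):
1. the carrier's nose has pushed the flap open (value of joint flap above 0.4 rad and x of carrier_nose in the frame of lane above 0.005 m and height (world z) of carrier_nose below 0.03 m), for 0.05 s.
2. the carrier is pressed on the stop with more than 5 N for 0.3 s, the flap down behind it (contact force between carrier and pad_c0 above 5 N and value of joint flap below 0.15 rad), for 0.3 s.
At the end, for the whole second after the job is handed in: The carrier rests let go in the lane, its nose within 3 mm of the rubber pad's face (7.5 mm of its middle) and within 5 mm of the centre line, flat on the bench and at rest, and the flap hangs shut (under 0.12 rad) (x of pad_c0 in the frame of carrier_nose below 0.0075 m and y of carrier_nose in the frame of lane between -0.005 and 0.005 m and height (world z) of carrier_nose between 0.014 and 0.022 m and value of joint flap below 0.12 rad and linear speed of carrier below 0.01 m/s and contact force between the fingers and carrier below 0.1 N); the robot touches nothing.
It fails at once if the stop is pressed by the carrier with more than 20 N (contact force between carrier and pad_c0 above 20 N).
It fails at once if the carrier rams the lane, its frame or its flap with more than 25 N (contact force between carrier and lane above 25 N).
It fails at once if a bystander is moved by more than 20 mm (distance of any of vial_a, vial_b, caps_tray, solvent, beaker, marker, septa_jar from where it was at the start of the episode above 0.02 m).
It also fails if it takes over 54 s, if anything falls off the work surface, if the arm or the gripper's body presses on something with over 40 N, if the wrist force passes 120 N, or if a joint passes its speed limit or range.

### The arm

A 6-joint arm with a two-finger parallel gripper is mounted at the origin on the work surface. World frame = base frame: x ahead of the robot, y to its left, z up, the work surface at z = 0. Lengths are in mm, angles in rad, forces in N, time in s.
With the tool pointing down it reaches from about 400 to 925 mm from the base axis. Payload 12.5 kg.
Tool frame: the origin (TCP) lies midway between the tips of the shut fingers; the grasp point (between the pads) lies 19 mm behind it; z points along the fingers, y is the line along which they close (so a half turn about z gives the same grasp; the last joint's range is limited). The gripper opens to 95 mm and grips with 3 to 60 N. Pads are 20 mm wide; open, the fingers measure 119 mm over their backs; the gripper's body (75 mm by 180 mm) begins 59 mm behind the grasp point.
Start: joints at [1.167, 0.491, 1.559, -0, 1.092, -0.106], TCP at [183.369, 597.514, 214.661] pointing down, gripper open.
Joint ranges: [-3.1, 3.1], [-0.84, 2.19], [0.05, 2.79], [-1.13, 4.28], [0.06, 2.93], [-2.69, 2.69]. Speed limits (rad/s): [2.22, 2.22, 2.79, 3.14, 3.14, 3.14].

### API

Orientations are given as [roll, pitch, yaw] about the fixed x, y, z axes, in that order (R = Rz(yaw) Ry(pitch) Rx(roll)).
In Python, from cell import state, read_camera, camera_info, env gives the robot as it stands.
- The arm moves only by the tool move_arm, never from a script. Its argument "commands" is a list of rows, each a list of 3 entries, a list of its own where there are three numbers: the shift along the world's x, y, z in cm, then the turn, a rotation vector about the world's x, y, z in degrees, then the opening, from 0 (shut) to 1 (fully open). A call has 1 to 10 rows; each row shifts and turns the commanded pose from where the row before left it; what a row does not reach is not made up. A row lasts 1/10 s, in which the tool goes at most 50 mm and 8.59 degrees, less where a joint would pass 70% of its speed; a pose out of reach is approached as far as the arm can. A call with a gripper value outside its range is refused whole. The fingers move at their own pace and stop on an object; the grip force is fixed at half the most. Time passes only in rows, so rows that do not move let the fingers close. It gives the time, the measured TCP pose, the force, the opening and the grip force at its end, in the units of the state.
- state(): the state, without advancing time (a new reading comes with each control period).
- read_camera(name): name is "scene" or "top"; returns the picture (384x512x3 uint8, blue, green, red); there is no depth.
- camera_info(name): a dict with "K" (3x3 intrinsics, pixels), "k1" (the pictures are not rectified: a ray, as slopes to the right and down, at radius r is drawn at 1 + k1 r^2 times it, then the intrinsics apply), "cam_to_world" (4x4, takes a point from camera to world coordinates). Camera axes: x right, y down, z forward; pixel columns grow to the right and rows downward; lengths in mm; the calibration is good to about 2 mm. A picture is of the moment at which its call begins. camera_info takes no time and is no camera call.
- env.job_done(): hands the job in; it is judged then, once.
The state is a dict: "t": time; "joints": joint angles; "qvel": joint speeds; "tau": joint torques, N m; "eef_pos": TCP position; "tcp_rot": TCP orientation; "ft_force": force on the tool from outside, world axes, zero at the start; "moment": the same for the moment, N m; "opening": opening from 0.0 (shut) to 1.0 (fully open); "grip_force": force on a finger pad.
Only numpy, scipy, OpenCV 4.12 (cv2) and the standard library are available. Lean on these libraries where they do the work, as an engineer would, in place of code of your own. Each camera call takes 0.05 s, during which the arm holds its last target. There are 200 camera calls.

## Working session

There is one attempt and no reset: what is moved stays moved. The work goes in short steps, Python scripts to look and compute and a tool call to move; the robot and the scene stay as the last step left them, time stands still between calls to the robot, and variables do not carry over. Pictures are saved under pics/ and viewed, at most 13 in all, crops included, and the job is handed in when it is done.

Besides the shell and the picture viewer there is one more tool, called after "Request:" as name([rows], argument=value, ...), one row to a line, values as JSON. move_arm: Moves the arm, as the interface text tells. Its arguments: {"type":"object","properties":{"commands":{"type":"array"}},"required":["commands"]}

```bash
mkdir -p pics; python3 - <<'E'
from cell import *
import cv2
for n in("scene","top"):
    cv2.imwrite(f"pics/{n}0.png",read_camera(n)); c=camera_info(n); print(n,c)
print(state())
E
```

```text
scene {'K': array([[473.76607319,   0.        , 259.2336314 ],
       [  0.        , 473.76607319, 199.4506597 ],
       [  0.        ,   0.        ,   1.        ]]), 'k1': -0.0009102703877710465, 'cam_to_world': array([[-1.03488121e-01,  6.35740761e-01, -7.64933915e-01,
         1.49929249e+03],
       [ 9.94627303e-01,  6.81533326e-02, -7.79207958e-02,
         1.99397435e+02],
       [ 2.59536949e-03, -7.68888034e-01, -6.39378179e-01,
         8.32929696e+02],
       [ 0.00000000e+00,  0.00000000e+00,  0.00000000e+00,
         1.00000000e+00]])}
top {'K': array([[409.65055698,   0.        , 253.76439651],
       [  0.        , 409.65055698, 189.38591208],
       [  0.        ,   0.        ,   1.        ]]), 'k1': 0.02043836676170891, 'cam_to_world': array([[ 2.47093093e-02, -9.93606045e-01,  1.10165679e-01,
         4.69593100e+02],
       [-9.99558911e-01, -2.63715999e-02, -1.36573468e-02,
         1.22539925e+02],
       [ 1.64752676e-02, -1.09779622e-01, -9.93819400e-01,
         1.29797644e+03],
       [ 0.00000000e+00,  0.00000000e+00,  0.00000000e+00,
         1.00000000e+00]])}
{'t': 0.1, 'joints': array([ 1.16736655e+00,  4.91469057e-01,  1.55938290e+00,  3.43410902e-05,
        1.09169459e+00, -1.05628754e-01]), 'qvel': array([-0.00077932, -0.00082056, -0.00037461, -0.00198937,  0.00163583,
       -0.00205369]), 'tau': array([ 2.24306801e-03, -6.13631129e+01, -2.58607274e+01,  6.94238115e-02,
        4.70512826e-02, -7.24756728e-05]), 'eef_pos': array([183.29122209, 597.29945229, 214.14089064]), 'tcp_rot': array([-3.14064729e+00, -1.30860983e-04,  2.84377572e+00]), 'ft_force': array([0.48480618, 0.30775937, 0.01864288]), 'moment': array([ 0.01834075, -0.03905542, -0.03870584]), 'grip_force': 0.0, 'opening': 0.9997779262305483}
```

View pics/top0.png

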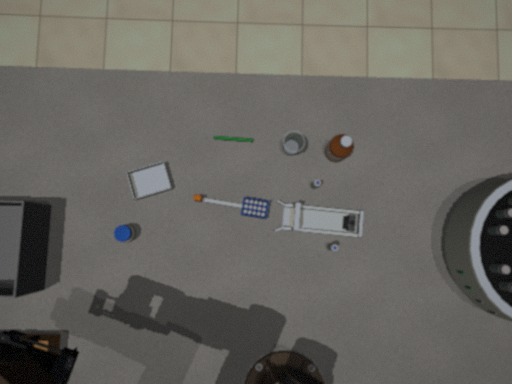

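View pics/scene0.png

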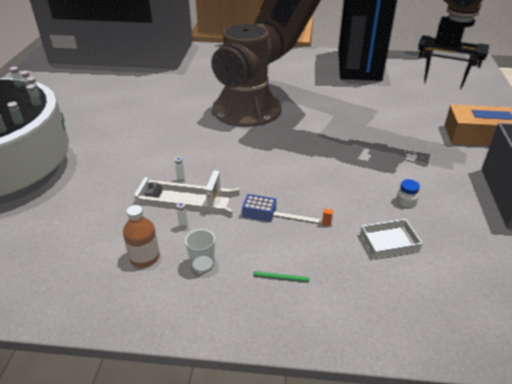

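The top view shows the carrier handle at (198,198), its tub at (255,208) and the lane running from about (280,217) to (362,222). The scene view shows the handle at (327,217), the tub at (260,207) and the frame at (213,190). I'll measure these with masks and enlarge the crops.

```bash
cat > h.py <<'E'
import numpy as np, cv2
from cell import *
def ray(n,uv):
    c=camera_info(n);K=c["K"];T=c["cam_to_world"]
    d=np.array([(uv[0]-K[0,2])/K[0,0],(uv[1]-K[1,2])/K[1,1]])
    u=d.copy()
    for _ in range(5): u=d/(1+c["k1"]*(u@u))
    v=T[:3,:3]@np.array([*u,1.]); return T[:3,3],v
def plane(n,uv,z):
    o,v=ray(n,uv); return (o+v*(z-o[2])/v[2])[:2]
def two(a,b):
    (o,v),(p,w)=ray("top",a),ray("scene",b)
    s=np.linalg.lstsq(np.c_[v,-w],p-o,rcond=None)[0]
    A,B=o+s[0]*v,p+s[1]*w; return (A+B)/2,np.linalg.norm(A-B)
def blob(im,lo,hi,box):
    x0,y0,x1,y1=box
    m=cv2.inRange(cv2.cvtColor(im,cv2.COLOR_BGR2HSV),np.array(lo),np.array(hi))
    k=np.zeros_like(m);k[y0:y1,x0:x1]=m[y0:y1,x0:x1]
    cs=cv2.findContours(k,cv2.RETR_EXTERNAL,cv2.CHAIN_APPROX_NONE)[0]
    c=max(cs,key=cv2.contourArea);M=cv2.moments(c)
    return np.array([M["m10"],M["m01"]])/M["m00"],cv2.minAreaRect(c),cv2.contourArea(c)
E
python3 - <<'E'
from h import *
t=cv2.imread("pics/top0.png");s=cv2.imread("pics/scene0.png")
O=((3,130,80),(18,255,255));B=((108,90,30),(130,255,255))
a=blob(t,*O,(180,180,220,215));b=blob(s,*O,(310,200,345,235));print(a,b)
print("handle top@44",plane("top",a[0],44),"two",two(a[0],b[0]))
a=blob(t,*B,(235,190,275,225));print(a); 
for p in cv2.boxPoints(a[1]): print(plane("top",p,36))
print("tub c",plane("top",a[1][0],36))
c1=cv2.resize(t[180:260,185:375],None,fx=4,fy=4,interpolation=cv2.INTER_CUBIC)
c2=cv2.resize(s[150:240,125:345],None,fx=3.5,fy=3.5,interpolation=cv2.INTER_CUBIC)
cv2.imwrite("pics/c1.png",c1);cv2.imwrite("pics/c2.png",c2)
E
```

```text
(array([197.43386243, 197.35449735]), ((197.5, 197.5), (5.0, 7.0), 90.0), 31.5) (array([327.04975124, 216.33830846]), ((327.4180603027344, 216.9016571044922), (8.238751411437988, 16.20589828491211), 5.194429397583008), 100.5)
handle top@44 [579.44790965 277.33547374] two (array([581.13709039, 280.11947735,  24.6814769 ]), np.float64(0.7926301284938496))
(array([258.78455285, 211.63821138]), ((254.71621704101562, 207.7027130126953), (25.975040435791016, 17.261892318725586), 9.462322235107422), 41.0)
[531.96568365 144.15979409]
[584.78066548 136.88188573]
[573.60791081  57.35497448]
[520.85327577  65.00932509]
tub c [552.7370406  100.85746869]
```

View pics/c1.png

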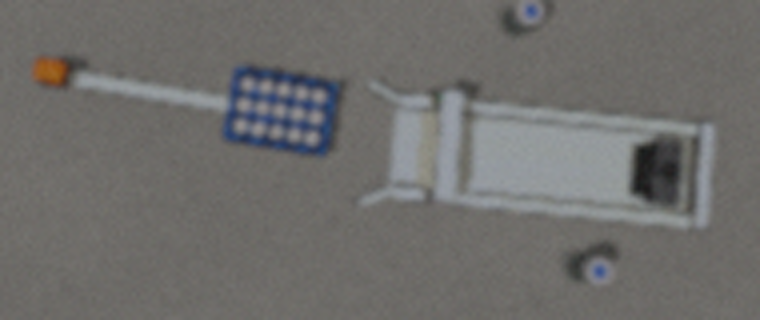

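View pics/c2.png

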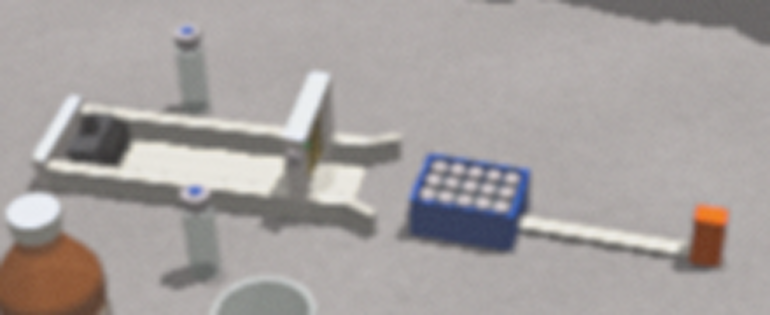

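Crop c1 gives the rails at about rows 105–128 (upper) and 200–222 (lower), and the frame bar at column 453. The vials stand close beside the lane, the stop is near its far end, and the carrier is 4° or so off the lane's line. Next I'll fit the rail lines.

```bash
python3 - <<'E'
from h import *
t=cv2.imread("pics/top0.png");g=cv2.cvtColor(t,cv2.COLOR_BGR2GRAY).astype(float)
g=cv2.GaussianBlur(g,(5,1),0)
U=[];L=[]
for x in range(306,352,2):
    for lst,y0 in((U,180+(105+(4*(x-185)-470)*.1)/4),(L,180+(203+(4*(x-185)-470)*.09)/4)):
        r=np.arange(int(round(y0))-3,int(round(y0))+4);p=g[r,x]
        i=np.argmax(p[1:-1])+1;a,b,c=p[i-1:i+2];d=.5*(a-c)/(a-2*b+c) if a-2*b+c else 0
        lst.append(plane("top",(x,r[i]+np.clip(d,-1,1)),22))
for n,l in(("U",U),("L",L)):
    l=np.array(l);k=np.polyfit(l[:,1],l[:,0],1)
    e=l[:,0]-np.polyval(k,l[:,1]);k=np.polyfit(l[abs(e)<2*e.std(),1],l[abs(e)<2*e.std(),0],1)
    print(n,k,np.degrees(np.arctan2(-1,-k[0])),"x at y=50,-100",np.polyval(k,[50,-100]),"rms",e.std())
P=lambda u,v,z:plane("top",(185+(u+.5)/4-.5,180+(v+.5)/4-.5),z)
print("frame ends",P(455,92,80),P(450,200,80),"end bar",P(708,124,30),P(705,226,30),"mouth tips",P(372,83,22),P(362,203,22))
print("vials cap",P(531,11,77),P(600,271,77),"pad face mid",P(634,170,28))
E
```

```text
U [7.45865626e-02 5.65557835e+02] -94.26559688490528 x at y=50,-100 [569.28716287 558.09917849] rms 0.3593064610697444
L [7.30530287e-02 4.93379398e+02] -94.17820809518207 x at y=50,-100 [497.03204958 486.07409528] rms 0.41292963015178413
frame ends [568.38560793 -28.34337059] [488.08006532 -25.6334776 ] end bar [ 552.69463866 -231.43841285] [ 473.94336691 -228.71624425] mouth tips [578.44785901  29.5388941 ] [484.92187532  35.60292548]
vials cap [631.25358567 -85.20529883] [ 438.71207797 -137.71409218] pad face mid [ 515.64888701 -174.38139893]
```

Lane: heading −94.2°, centre line x = 529.5 + 0.0738·y, hinge near y = −28, and 72 between rail centres as it should be. Carrier: handle at (580.5, 278.5) and heading −98.7°, and its tub size checks out. I'll go above the handle.

Request:
move_arm([
  [[3.3,-2.65,0],[0,0,-8.16],1],
  [[3.3,-2.65,0],[0,0,-8.16],1],
  [[3.3,-2.65,0],[0,0,-8.16],1],
  [[3.3,-2.65,0],[0,0,-8.16],1],
  [[3.3,-2.65,0],[0,0,-8.16],1],
  [[3.3,-2.65,0],[0,0,-8.16],1],
  [[3.3,-2.65,0],[0,0,-8.16],1],
  [[3.3,-2.65,0],[0,0,-8.16],1],
  [[3.3,-2.65,0],[0,0,-8.16],1],
  [[3.3,-2.65,0],[0,0,-8.16],1],
])

```text
t: 1.1
eef_pos: [514.5, 331.2, 214.4]
tcp_rot: [-3.141, 0.0, 1.414]
ft_force: [2.0, 0.7, 0.6]
opening: 0.999
grip_force: 0.0
```

Request:
move_arm([
  [[3.3,-2.65,0],[0,0,0],0.7],
  [[3.3,-2.65,0],[0,0,0],0.7],
  [[0,0,-4],[0,0,0],0.7],
  [[0,0,-4],[0,0,0],0.7],
  [[0,0,0],[0,0,0],0.7],
  [[0,0,0],[0,0,0],0.7],
])

```text
t: 1.7
eef_pos: [579.4, 279.7, 135.0]
tcp_rot: [-3.141, 0.0, 1.42]
ft_force: [0.0, 0.7, 0.5]
opening: 0.701
grip_force: 0.0
```

```bash
python3 - <<'E'
from h import *
s=read_camera("scene");t=read_camera("top");st=state();print(st["t"],st["eef_pos"],np.degrees(st["tcp_rot"]),st["ft_force"],st["joints"])
O=((3,130,80),(18,255,255))
b=blob(s,*O,(310,200,345,235));print(b)
cv2.imwrite("pics/s1.png",cv2.resize(s[100:260,180:400],None,fx=3,fy=3))
E
```

```text
1.8 [580.10800892 280.11591685 136.79568668] [ 1.79855262e+02 -7.74734056e-02  8.13638533e+01] [-0.27059977 -0.50441408 -0.39424347] [ 3.47379738e-01  5.97281213e-01  1.59145465e+00 -2.34232401e-05
  9.49991570e-01  4.98124238e-01]
(array([327.12676056, 216.49295775]), ((327.4059143066406, 216.94058227539062), (8.358312606811523, 16.3186092376709), 5.710593223571777), 106.5)
```

View pics/s1.png

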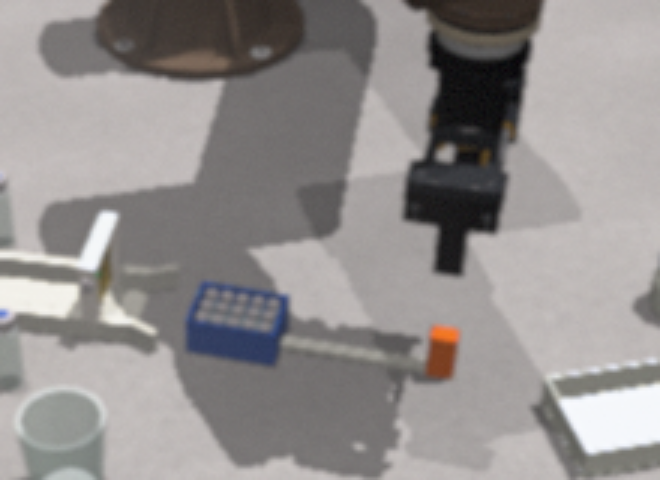

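The open gripper sits above the orange handle: the fingers are at crop column 450 and the handle at 444. Descending and closing.

Request:
move_arm([
  [[0,-0.05,-3],[0,0,0],0.7],
  [[0,0,-3],[0,0,0],0.7],
  [[0,0,-2.5],[0,0,0],0.7],
  [[0,0,-2],[0,0,0],0.7],
  [[0,0,-1.4],[0,0,0],0.7],
  [[0,0,-0.5],[0,0,0],0.7],
  [[0,0,0],[0,0,0],0.7],
])

```text
t: 2.5
eef_pos: [579.7, 279.3, 11.2]
tcp_rot: [3.141, -0.0, 1.42]
ft_force: [-0.3, 0.5, -0.4]
opening: 0.699
grip_force: 0.0
```

Request:
move_arm([
  [[0,0,0],[0,0,0],0.15],
  [[0,0,0],[0,0,0],0.1],
  [[0,0,0],[0,0,0],0.1],
  [[0,0,0],[0,0,0],0.1],
  [[0,0,0],[0,0,0],0.1],
  [[0,0,0],[0,0,0],0.1],
])

```text
t: 3.1
eef_pos: [579.4, 279.0, 10.7]
tcp_rot: [3.141, -0.0, 1.42]
ft_force: [0.3, -0.3, -0.6]
opening: 0.253
grip_force: 0.0
```

Request:
move_arm([
  [[0,0,0],[0,0,0],0.1],
  [[0,0,0],[0,0,0],0.1],
  [[0,0,0],[0,0,0],0.1],
  [[0,0,0],[0,0,0],0.1],
  [[0,0,0],[0,0,0],0.1],
])

```text
t: 3.6
eef_pos: [579.5, 279.0, 10.7]
tcp_rot: [3.141, -0.0, 1.42]
ft_force: [1.4, 0.4, 0.1]
opening: 0.189
grip_force: 29.9
```

```bash
python3 - <<'E'
from h import *
t=read_camera("top");st=state();print(st["t"],st["eef_pos"],np.degrees(st["tcp_rot"]),st["ft_force"],st["opening"],st["grip_force"])
cv2.imwrite("pics/t2.png",cv2.resize(t[170:260,180:380],None,fx=4,fy=4,interpolation=cv2.INTER_CUBIC))
E
```

```text
3.65 [579.50707498 279.0394977   10.68710818] [ 1.79978659e+02 -5.56831199e-03  8.13398117e+01] [ 1.28976357  0.48120159 -0.21455182] 0.18813983023192457 29.907259941101074
```

View pics/t2.png

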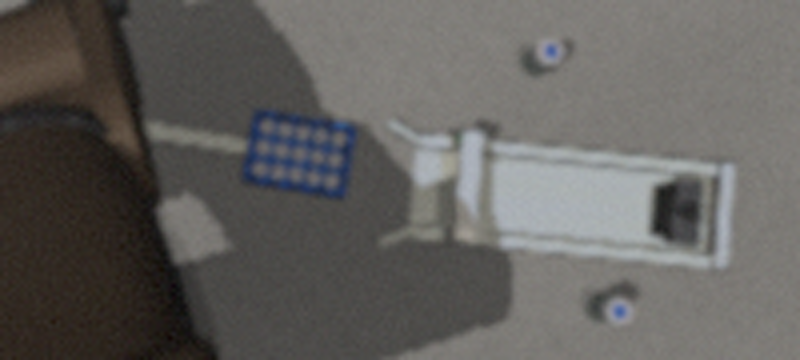

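Gripped (18 mm opening, 30 N). The tub is at crop (300,152), unmoved, with the mouth clear ahead of it. Aligning to the lane.

Request:
move_arm([
  [[-0.36,0,0],[0,0,0.56],0.1],
  [[-0.36,0,0],[0,0,0.56],0.1],
  [[-0.36,0,0],[0,0,0.56],0.1],
  [[-0.36,0,0],[0,0,0.56],0.1],
  [[-0.36,0,0],[0,0,0.56],0.1],
  [[-0.36,0,0],[0,0,0.56],0.1],
  [[-0.36,0,0],[0,0,0.56],0.1],
  [[-0.4,0,0],[0,0,0.53],0.1],
  [[0,0,0],[0,0,0],0.1],
  [[0,0,0],[0,0,0],0.1],
])

```text
t: 4.65
eef_pos: [549.7, 279.0, 10.7]
tcp_rot: [-3.141, 0.0, 1.497]
ft_force: [-1.9, 0.9, 3.2]
opening: 0.187
grip_force: 29.9
```

```bash
cat > m.py <<'E'
from h import *
import sys
t=read_camera("top");s=read_camera("scene");st=state();p=st["eef_pos"];print(st["t"],p,np.degrees(st["tcp_rot"]),st["ft_force"],st["opening"],"handle off line",p[0]-529.5-.0738*p[1])
hsv=cv2.cvtColor(t,cv2.COLOR_BGR2HSV);m=cv2.inRange(hsv,np.array((105,70,20)),np.array((130,255,255)))
m[:190]=0;m[235:]=0;m[:,:225]=0;m[:,300:]=0
m=cv2.morphologyEx(m,cv2.MORPH_CLOSE,np.ones((5,5)))
c=max(cv2.findContours(m,0,2)[0],key=cv2.contourArea);r=cv2.minAreaRect(c)
b=np.array([plane("top",q,36) for q in cv2.boxPoints(r)]);b=b[np.argsort(-b[:,1])];c0=b.mean(0)
re,no=b[:2].mean(0),b[2:].mean(0);print(r,"tub",c0,"off line",c0[0]-529.5-.0738*c0[1],"nose",no,"heading",np.degrees(np.arctan2(*(no-re)[::-1])),"handle->tub",np.degrees(np.arctan2(*(c0-p[:2])[::-1])),np.linalg.norm(c0-p[:2]))
cv2.imwrite("pics/%st.png"%sys.argv[1],cv2.resize(t[170:260,180:380],None,fx=4,fy=4,interpolation=cv2.INTER_CUBIC))
cv2.imwrite("pics/%ss.png"%sys.argv[1],cv2.resize(s[150:240,125:345],None,fx=3.5,fy=3.5,interpolation=cv2.INTER_CUBIC))
E
python3 m.py a
```

```text
4.75 [549.78210707 278.98214697  10.68020067] [-1.79951936e+02  1.40778252e-02  8.57718048e+01] [-1.91871181  0.42297388  3.67402442] 0.18719391780782516 handle off line -0.3067753792141623
((255.213134765625, 213.15576171875), (26.164831161499023, 19.10304069519043), 5.19442892074585) tub [536.04783673  98.90329915] off line -0.7512267486631083 nose [533.42929202  58.69258902] heading -93.72587350233921 handle->tub -94.36139643711545 180.60183169829943
```

View pics/at.png

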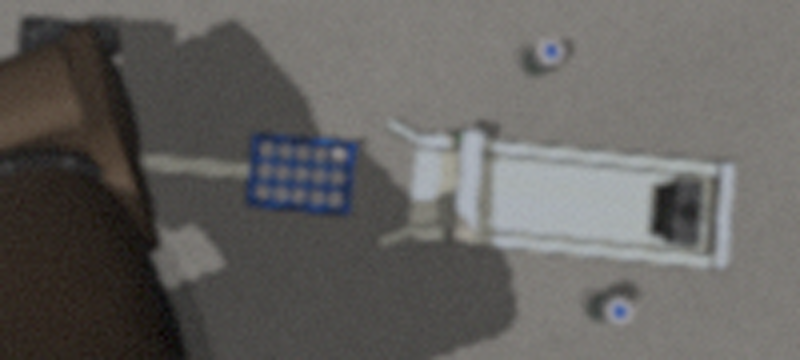

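The tub is aligned within about 1 mm of the centre line, at crop (302,173), square to the mouth. Pushing in.

Request:
move_arm([
  [[-0.03,-0.45,0],[0,0,0],0.1],
  [[-0.033,-0.45,0],[0,0,0],0.1],
  [[-0.033,-0.45,0],[0,0,0],0.1],
  [[-0.033,-0.45,0],[0,0,0],0.1],
  [[-0.033,-0.45,0],[0,0,0],0.1],
  [[-0.033,-0.45,0],[0,0,0],0.1],
  [[-0.033,-0.45,0],[0,0,0],0.1],
  [[-0.033,-0.45,0],[0,0,0],0.1],
  [[-0.033,-0.45,0],[0,0,0],0.1],
  [[0,0,0],[0,0,0],0.1],
])

```text
t: 5.75
eef_pos: [547.2, 237.6, 10.7]
tcp_rot: [-3.141, 0.001, 1.497]
ft_force: [0.3, -3.6, 2.9]
opening: 0.184
grip_force: 29.9
```

Request:
move_arm([
  [[-0.022,-0.3,0],[0,0,0],0.1],
  [[-0.022,-0.3,0],[0,0,0],0.1],
  [[-0.022,-0.3,0],[0,0,0],0.1],
  [[-0.022,-0.3,0],[0,0,0],0.1],
  [[-0.022,-0.3,0],[0,0,0],0.1],
  [[-0.022,-0.3,0],[0,0,0],0.1],
  [[-0.022,-0.3,0],[0,0,0],0.1],
  [[0,0,0],[0,0,0],0.1],
])

```text
t: 6.55
eef_pos: [545.7, 216.9, 10.7]
tcp_rot: [-3.142, 0.0, 1.497]
ft_force: [0.1, -1.1, 2.6]
opening: 0.193
grip_force: 29.9
```

```bash
python3 m.py b
```

```text
6.65 [545.6573184  216.9184468   10.67485427] [-1.79988289e+02  3.79328947e-02  8.57847476e+01] [ 0.70127723 -4.1168026   3.48913539] 0.18721265226263772 handle off line 0.1487370266330572
((274.4554443359375, 214.945556640625), (25.97047233581543, 19.104713439941406), 5.7105937004089355) tub [532.0584319   39.50194057] off line -0.3568113097039092 nose [ 5.29103439e+02 -3.99467403e-01] heading -94.23544185725933 handle->tub -94.38312243162545 177.9369169012504
```

View pics/bt.png

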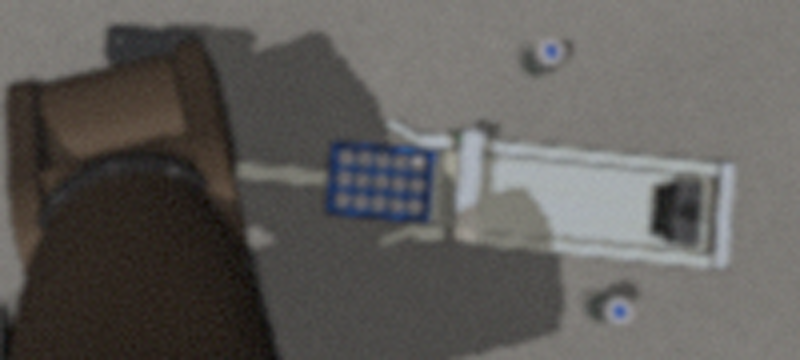

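The nose is centred between the rails at y ≈ −1 (crop (435,180)), about 26 mm before the hinge. Pushing through the flap.

Request:
move_arm([
  [[-0.025,-0.35,0],[0,0,0],0.1],
  [[-0.025,-0.35,0],[0,0,0],0.1],
  [[-0.025,-0.35,0],[0,0,0],0.1],
  [[-0.025,-0.35,0],[0,0,0],0.1],
  [[-0.025,-0.35,0],[0,0,0],0.1],
  [[-0.025,-0.35,0],[0,0,0],0.1],
  [[-0.025,-0.35,0],[0,0,0],0.1],
  [[-0.025,-0.35,0],[0,0,0],0.1],
  [[-0.025,-0.35,0],[0,0,0],0.1],
  [[-0.025,-0.35,0],[0,0,0],0.1],
])

```text
t: 7.65
eef_pos: [543.2, 182.3, 10.7]
tcp_rot: [3.141, -0.0, 1.497]
ft_force: [-0.0, 5.2, 3.0]
opening: 0.183
grip_force: 29.9
```

Request:
move_arm([
  [[-0.025,-0.35,0],[0,0,0],0.1],
  [[-0.025,-0.35,0],[0,0,0],0.1],
  [[-0.025,-0.35,0],[0,0,0],0.1],
  [[-0.025,-0.35,0],[0,0,0],0.1],
  [[-0.025,-0.35,0],[0,0,0],0.1],
  [[-0.025,-0.35,0],[0,0,0],0.1],
  [[-0.025,-0.35,0],[0,0,0],0.1],
  [[-0.025,-0.35,0],[0,0,0],0.1],
  [[-0.025,-0.35,0],[0,0,0],0.1],
  [[0,0,0],[0,0,0],0.1],
])

```text
t: 8.65
eef_pos: [540.9, 150.3, 10.6]
tcp_rot: [-3.141, 0.0, 1.497]
ft_force: [-0.0, -2.7, 4.4]
opening: 0.189
grip_force: 29.9
```

Request:
move_arm([
  [[-0.03,-0.4,0],[0,0,0],0.1],
  [[-0.03,-0.4,0],[0,0,0],0.1],
  [[-0.03,-0.4,0],[0,0,0],0.1],
  [[-0.03,-0.4,0],[0,0,0],0.1],
  [[-0.03,-0.4,0],[0,0,0],0.1],
  [[-0.03,-0.4,0],[0,0,0],0.1],
  [[-0.03,-0.4,0],[0,0,0],0.1],
  [[-0.03,-0.4,0],[0,0,0],0.1],
  [[-0.03,-0.4,0],[0,0,0],0.1],
  [[-0.03,-0.4,0],[0,0,0],0.1],
])

```text
t: 9.65
eef_pos: [537.9, 110.7, 10.7]
tcp_rot: [3.142, 0.0, 1.497]
ft_force: [1.1, 4.8, 4.2]
opening: 0.185
grip_force: 29.9
```

```bash
sed -i 's/^m\[:190.*/m[:190]=0;m[245:]=0;m[:,:240]=0;m[:,365:]=0/' m.py; python3 m.py c
```

```text
9.75 [537.87212365 110.21626683  10.65671705] [-1.79991268e+02  2.65472059e-02  8.57756845e+01] [ 0.58213543 -2.30660914  5.06185702] 0.18591582004147528 handle off line 0.2381631617193296
((315.690673828125, 218.94943237304688), (12.475658416748047, 17.77781105041504), 3.5763344764709473) tub [522.99934401 -87.8335819 ] off line -0.018537642115084907 nose [ 522.29821993 -107.05117732] heading -92.08942069391867 handle->tub -94.29463103028648 198.60750780355937
```

View pics/cs.png

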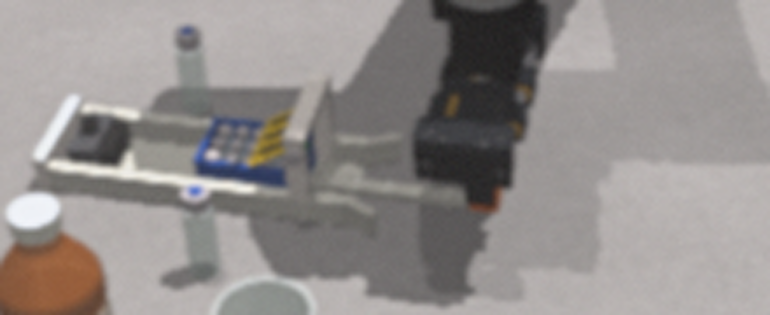

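The flap has swung open and rides on the tub (crop (270,140)), and the nose is at y ≈ −109. I'll go on to just before the stop's range, then feel for it slowly.

Request:
move_arm([
  [[-0.03,-0.4,0],[0,0,0],0.1],
  [[-0.03,-0.4,0],[0,0,0],0.1],
  [[-0.03,-0.4,0],[0,0,0],0.1],
  [[-0.03,-0.4,0],[0,0,0],0.1],
  [[-0.03,-0.4,0],[0,0,0],0.1],
  [[-0.03,-0.4,0],[0,0,0],0.1],
  [[-0.03,-0.4,0],[0,0,0],0.1],
  [[-0.03,-0.4,0],[0,0,0],0.1],
  [[-0.03,-0.4,0],[0,0,0],0.1],
  [[-0.015,-0.2,0],[0,0,0],0.1],
])

```text
t: 10.75
eef_pos: [535.0, 72.8, 10.7]
tcp_rot: [3.142, -0.0, 1.497]
ft_force: [-0.1, 4.2, 3.7]
opening: 0.189
grip_force: 29.9
```

Request:
move_arm([
  [[-0.0074,-0.1,0],[0,0,0],0.1],
  [[-0.0074,-0.1,0],[0,0,0],0.1],
  [[-0.0074,-0.1,0],[0,0,0],0.1],
  [[-0.0074,-0.1,0],[0,0,0],0.1],
])

```text
t: 11.15
eef_pos: [534.8, 69.0, 10.7]
tcp_rot: [3.142, -0.0, 1.497]
ft_force: [-0.5, 5.0, 4.2]
opening: 0.189
grip_force: 29.9
```

```bash
python3 - <<'E'
from h import *
t=read_camera("top");g=cv2.cvtColor(t,cv2.COLOR_BGR2HSV)
# centreline profile at z=36: blue tub nose and dark stop
c=camera_info("top");T=np.linalg.inv(c["cam_to_world"]);K=c["K"]
for y in range(-120,-200,-4):
    q=T@np.array([529.5+.0738*y,y,30,1]);u=q[:2]/q[2];u=u*(1+c["k1"]*(u@u));x,v=int(round(K[0,0]*u[0]+K[0,2])),int(round(K[1,1]*u[1]+K[1,2]))
    print(y,t[v-3:v+4,x].mean(0).round().astype(int),end="; ")
print(state()["eef_pos"],state()["ft_force"])
E
```

```text
-120 [95 77 70]; -124 [99 83 78]; -128 [95 77 71]; -132 [93 76 68]; -136 [94 81 77]; -140 [88 78 76]; -144 [73 60 58]; -148 [99 76 65]; -152 [115 108 103]; -156 [115 120 120]; -160 [116 124 125]; -164 [117 125 125]; -168 [107 115 116]; -172 [54 58 59]; -176 [31 32 31]; -180 [27 28 27]; -184 [30 29 30]; -188 [45 45 45]; -192 [54 53 53]; -196 [56 54 55]; [534.76041242  68.92190071  10.67421104] [0.49889759 4.31172787 4.20593941]
```

About 20 mm of gap is left before the dark stop. Creeping, with a sliding baseline of about 4.5 N in y.

Request:
move_arm([
  [[-0.0074,-0.1,0],[0,0,0],0.1],
  [[-0.0074,-0.1,0],[0,0,0],0.1],
  [[-0.0074,-0.1,0],[0,0,0],0.1],
  [[-0.0074,-0.1,0],[0,0,0],0.1],
  [[-0.0074,-0.1,0],[0,0,0],0.1],
  [[-0.0074,-0.1,0],[0,0,0],0.1],
  [[-0.0074,-0.1,0],[0,0,0],0.1],
  [[-0.0074,-0.1,0],[0,0,0],0.1],
  [[-0.0074,-0.1,0],[0,0,0],0.1],
  [[-0.0074,-0.1,0],[0,0,0],0.1],
])

```text
t: 12.2
eef_pos: [534.1, 58.9, 10.7]
tcp_rot: [3.141, 0.0, 1.497]
ft_force: [0.2, 4.7, 5.6]
opening: 0.188
grip_force: 29.9
```

Request:
move_arm([
  [[-0.0037,-0.05,0],[0,0,0],0.1],
  [[-0.0037,-0.05,0],[0,0,0],0.1],
  [[-0.0037,-0.05,0],[0,0,0],0.1],
  [[-0.0037,-0.05,0],[0,0,0],0.1],
])

```text
t: 12.6
eef_pos: [533.9, 57.0, 10.7]
tcp_rot: [3.141, 0.0, 1.497]
ft_force: [0.7, 4.6, 4.1]
opening: 0.189
grip_force: 29.9
```

Request:
move_arm([
  [[-0.0037,-0.05,0],[0,0,0],0.1],
  [[-0.0037,-0.05,0],[0,0,0],0.1],
  [[-0.0037,-0.05,0],[0,0,0],0.1],
])

```text
t: 12.9
eef_pos: [533.8, 55.5, 10.7]
tcp_rot: [3.141, 0.0, 1.497]
ft_force: [-0.2, 5.5, 3.9]
opening: 0.187
grip_force: 29.9
```

Request:
move_arm([
  [[-0.0037,-0.05,0],[0,0,0],0.1],
  [[-0.0037,-0.05,0],[0,0,0],0.1],
  [[-0.0037,-0.05,0],[0,0,0],0.1],
])

```text
t: 13.2
eef_pos: [533.7, 54.0, 10.7]
tcp_rot: [3.141, 0.0, 1.497]
ft_force: [-0.5, 4.5, 3.4]
opening: 0.187
grip_force: 29.9
```

Request:
move_arm([
  [[-0.0037,-0.05,0],[0,0,0],0.1],
  [[-0.0037,-0.05,0],[0,0,0],0.1],
  [[-0.0037,-0.05,0],[0,0,0],0.1],
])

```text
t: 13.5
eef_pos: [533.6, 52.5, 10.7]
tcp_rot: [3.141, 0.0, 1.497]
ft_force: [0.8, 3.5, 5.3]
opening: 0.192
grip_force: 29.9
```

Request:
move_arm([
  [[-0.0037,-0.05,0],[0,0,0],0.1],
  [[-0.0037,-0.05,0],[0,0,0],0.1],
  [[-0.0037,-0.05,0],[0,0,0],0.1],
])

```text
t: 13.8
eef_pos: [533.4, 51.0, 10.7]
tcp_rot: [3.142, 0.0, 1.497]
ft_force: [0.5, 5.5, 4.7]
opening: 0.189
grip_force: 29.9
```

Request:
move_arm([
  [[-0.0037,-0.05,0],[0,0,0],0.1],
  [[-0.0037,-0.05,0],[0,0,0],0.1],
  [[-0.0037,-0.05,0],[0,0,0],0.1],
])

```text
t: 14.1
eef_pos: [533.4, 49.5, 10.7]
tcp_rot: [3.142, 0.0, 1.497]
ft_force: [-0.2, 5.3, 4.6]
opening: 0.185
grip_force: 29.9
```

Request:
move_arm([
  [[-0.0037,-0.05,0],[0,0,0],0.1],
  [[-0.0037,-0.05,0],[0,0,0],0.1],
  [[-0.0037,-0.05,0],[0,0,0],0.1],
])

```text
t: 14.4
eef_pos: [533.2, 48.0, 10.7]
tcp_rot: [3.142, 0.0, 1.497]
ft_force: [0.8, 4.6, 5.3]
opening: 0.188
grip_force: 29.9
```

Request:
move_arm([
  [[-0.0037,-0.05,0],[0,0,0],0.1],
  [[-0.0037,-0.05,0],[0,0,0],0.1],
  [[-0.0037,-0.05,0],[0,0,0],0.1],
])

```text
t: 14.7
eef_pos: [533.1, 46.5, 10.7]
tcp_rot: [3.141, 0.0, 1.497]
ft_force: [0.7, 5.3, 4.2]
opening: 0.19
grip_force: 29.9
```

Request:
move_arm([
  [[-0.0037,-0.05,0],[0,0,0],0.1],
  [[-0.0037,-0.05,0],[0,0,0],0.1],
  [[-0.0037,-0.05,0],[0,0,0],0.1],
])

```text
t: 15.0
eef_pos: [533.0, 45.0, 10.7]
tcp_rot: [3.141, 0.0, 1.497]
ft_force: [1.0, 4.5, 3.6]
opening: 0.186
grip_force: 29.9
```

Request:
move_arm([
  [[-0.0037,-0.05,0],[0,0,0],0.1],
  [[-0.0037,-0.05,0],[0,0,0],0.1],
  [[-0.0037,-0.05,0],[0,0,0],0.1],
])

```text
t: 15.3
eef_pos: [532.9, 43.5, 10.7]
tcp_rot: [3.142, 0.0, 1.497]
ft_force: [-0.7, 4.6, 4.6]
opening: 0.184
grip_force: 29.9
```

Request:
move_arm([
  [[-0.0037,-0.05,0],[0,0,0],0.1],
  [[-0.0037,-0.05,0],[0,0,0],0.1],
  [[-0.0037,-0.05,0],[0,0,0],0.1],
])

```text
t: 15.6
eef_pos: [532.8, 42.0, 10.7]
tcp_rot: [3.142, -0.0, 1.497]
ft_force: [0.5, 5.5, 5.0]
opening: 0.185
grip_force: 29.9
```

```bash
python3 m.py d
```

```text
15.7 [532.77392267  41.92332869  10.65851774] [1.79996885e+02 3.98566291e-03 8.57879966e+01] [0.40128737 4.41472828 4.35640457] 0.18895332561641598 handle off line 0.17998101084632756
((331.5860900878906, 220.55328369140625), (28.428224563598633, 17.654468536376953), 5.19442892074585) tub [ 519.33599908 -136.8988884 ] off line -0.06086295466980651 nose [ 516.51025245 -180.58769016] heading -93.70067722115006 handle->tub -94.29751918676334 179.32641499877369
```

View pics/dt.png

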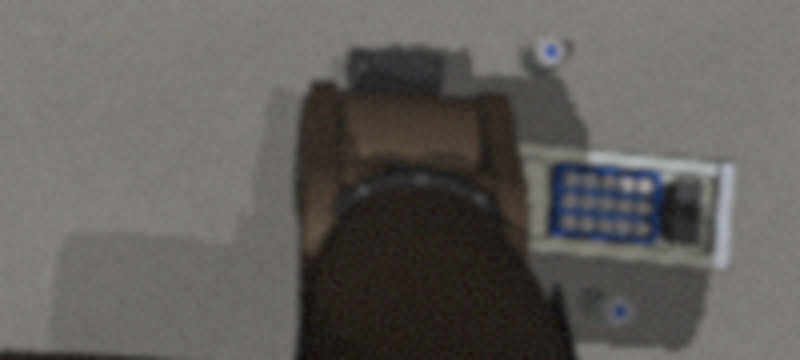

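The tub is well inside, with its nose at crop column ~660 nearly touching the black stop (~664). Carrying on in small steps.

Request:
move_arm([
  [[-0.0037,-0.05,0],[0,0,0],0.1],
  [[-0.0037,-0.05,0],[0,0,0],0.1],
])

```text
t: 15.9
eef_pos: [532.7, 41.0, 10.7]
tcp_rot: [3.141, -0.0, 1.497]
ft_force: [-0.4, 5.0, 4.6]
opening: 0.186
grip_force: 29.9
```

Request:
move_arm([
  [[-0.0037,-0.05,0],[0,0,0],0.1],
  [[-0.0037,-0.05,0],[0,0,0],0.1],
])

```text
t: 16.1
eef_pos: [532.7, 40.3, 10.7]
tcp_rot: [3.141, -0.0, 1.497]
ft_force: [2.2, 12.3, 4.3]
opening: 0.189
grip_force: 30.0
```

Contact. Hold and read.

Request:
move_arm([
  [[0,0,0],[0,0,0],0.1],
  [[0,0,0],[0,0,0],0.1],
])

```text
t: 16.3
eef_pos: [532.7, 40.3, 10.7]
tcp_rot: [3.141, -0.0, 1.497]
ft_force: [1.3, 7.6, 4.1]
opening: 0.185
grip_force: 30.0
```

Request:
move_arm([
  [[-0.0015,-0.02,0],[0,0,0],0.1],
  [[-0.0015,-0.02,0],[0,0,0],0.1],
  [[0,0,0],[0,0,0],0.1],
  [[0,0,0],[0,0,0],0.1],
])

```text
t: 16.7
eef_pos: [532.8, 40.2, 10.7]
tcp_rot: [3.141, -0.0, 1.497]
ft_force: [1.7, 11.3, 4.0]
opening: 0.187
grip_force: 30.0
```

Request:
move_arm([
  [[-0.0015,-0.03,0],[0,0,0],0.1],
  [[0,0,0],[0,0,0],0.1],
  [[0,0,0],[0,0,0],0.1],
  [[0,0,0],[0,0,0],0.1],
  [[0,0,0],[0,0,0],0.1],
  [[0,0,0],[0,0,0],0.1],
  [[0,0,0],[0,0,0],0.1],
  [[0,0,0],[0,0,0],0.1],
])

```text
t: 17.5
eef_pos: [532.8, 40.0, 10.6]
tcp_rot: [3.141, -0.001, 1.498]
ft_force: [2.0, 12.6, 3.8]
opening: 0.189
grip_force: 30.0
```

```bash
python3 m.py e
```

```text
17.6 [532.80181368  39.98684299  10.68210251] [ 1.79967151e+02 -2.91458629e-02  8.58049831e+01] [ 2.03558929 11.84765321  4.36993642] 0.18991829081106967 handle off line 0.350784672013039
((332.3524475097656, 220.62295532226562), (28.156614303588867, 17.654468536376953), 5.194429397583008) tub [ 519.18298024 -139.2641149 ] off line -0.03932807931056992 nose [ 516.38444327 -182.53462612] heading -93.70047276779037 handle->tub -94.34477706627403 179.76756807125793
```

View pics/es.png

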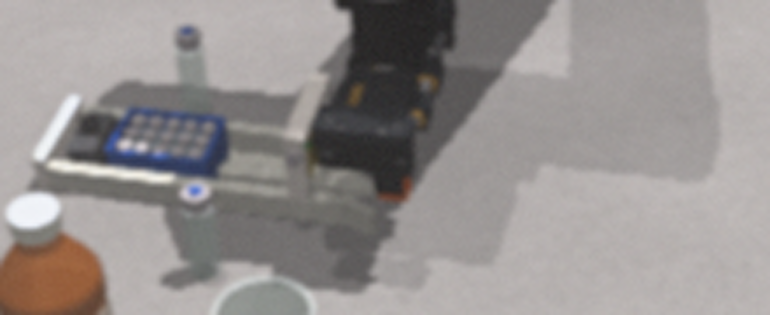

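The tub sits against the stop (crop (108,140)), and the flap no longer rides on it, so it has dropped. I'll press slightly more to be sure of the 5 N, then open just enough to clear the 18 mm handle without touching the guides.

Request:
move_arm([
  [[-0.0015,-0.02,0],[0,0,0],0.1],
  [[0,0,0],[0,0,0],0.1],
  [[0,0,0],[0,0,0],0.1],
  [[0,0,0],[0,0,0],0.1],
  [[0,0,0],[0,0,0],0.1],
  [[0,0,0],[0,0,0],0.1],
])

```text
t: 18.2
eef_pos: [532.8, 39.9, 10.7]
tcp_rot: [3.141, -0.001, 1.498]
ft_force: [1.5, 13.4, 3.4]
opening: 0.183
grip_force: 30.0
```

Request:
move_arm([
  [[0,0,0],[0,0,0],0.32],
  [[0,0,0],[0,0,0],0.32],
  [[0,0,0],[0,0,0],0.32],
  [[0,0,0],[0,0,0],0.32],
  [[0,0,0],[0,0,0],0.32],
  [[0,0,0],[0,0,0],0.32],
])

```text
t: 18.8
eef_pos: [532.6, 39.0, 10.6]
tcp_rot: [-3.142, 0.0, 1.497]
ft_force: [-0.3, 0.8, 0.6]
opening: 0.318
grip_force: 0.0
```

Let go, no residual force. Raise straight up slowly, then back off.

Request:
move_arm([
  [[0,0,0.5],[0,0,0],0.32],
  [[0,0,1],[0,0,0],0.32],
  [[0,0,1.5],[0,0,0],0.32],
  [[0,0,2],[0,0,0],0.32],
  [[0,0,3],[0,0,0],0.32],
  [[0,2,4],[0,0,0],0.32],
  [[0,4,2],[0,0,0],0.32],
  [[0,4,0],[0,0,0],0.32],
  [[0,4,0],[0,0,0],0.32],
  [[0,4,0],[0,0,0],0.32],
])

```text
t: 19.8
eef_pos: [532.4, 220.7, 152.0]
tcp_rot: [3.14, -0.0, 1.497]
ft_force: [0.1, 0.2, 0.2]
opening: 0.323
grip_force: 0.0
```

Request:
move_arm([
  [[0,4,0],[0,0,0],0.32],
  [[0,4,0],[0,0,0],0.32],
  [[0,4,0],[0,0,0],0.32],
  [[0,0,0],[0,0,0],0.32],
  [[0,0,0],[0,0,0],0.32],
  [[0,0,0],[0,0,0],0.32],
])

```text
t: 20.4
eef_pos: [532.5, 338.3, 151.1]
tcp_rot: [3.141, 0.0, 1.497]
ft_force: [-0.5, 0.9, 0.4]
opening: 0.32
grip_force: 0.0
```

```bash
python3 m.py f; python3 -c "
import cv2,numpy as np
a=cv2.imread('pics/ft.png');b=cv2.imread('pics/fs.png');a=cv2.resize(a,(770,346))[60:300];b=cv2.resize(b,(770,315));cv2.imwrite('pics/g.png',np.vstack([a,b]))"
```

```text
20.5 [532.7856136  338.08831351 151.07696659] [ 1.79983477e+02 -2.40653039e-05  8.57168229e+01] [0.03921426 0.43620727 0.48379344] 0.3200653426729406 handle off line -21.665303937509425
((332.2582092285156, 220.6598663330078), (28.156614303588867, 17.926074981689453), 5.194429397583008) tub [ 519.06407821 -138.97381911] off line -0.17965393958302833 nose [ 516.26555411 -182.24388901] heading -93.70049342463594 handle->tub -91.64751993479713 477.25942516749785
```

View pics/g.png

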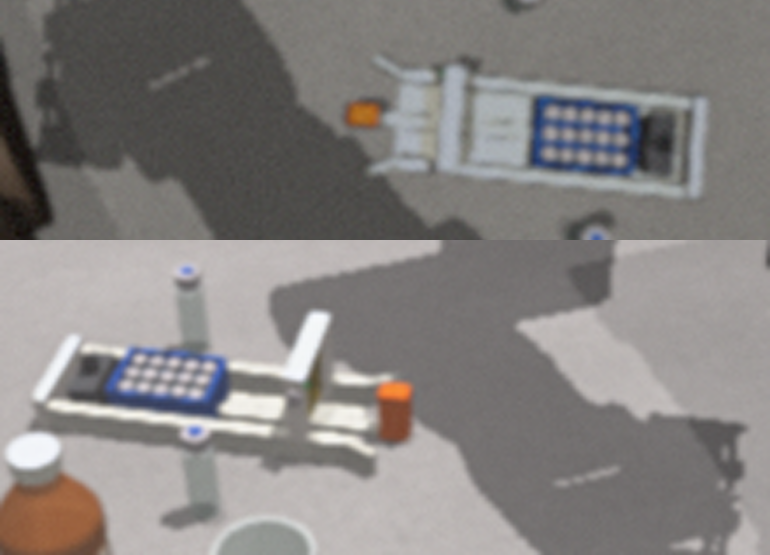

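The carrier rests on the stop, with the tub at (585,133) and the handle free at (365,114) in the upper half. The flap hangs shut in the frame and the vials are where they were. Handing in.

```bash
python3 -c "
from cell import *
print(env.job_done())"
```

```text
the job is handed in; nothing more can be done
None
```

I handed the job in at about 20 s, and the judging gave no verdict back: the carrier rests released on the rubber stop, within about 0.2 mm of the centre line in the last picture. It was pressed there for well over half a second with an estimated 8–13 N (the wrist read 13.4 N at most, part of it friction). The flap hangs shut behind it, and the vials beside the lane look unmoved.

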